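# Dowel and close a plaster spout mould, and hold it shut

### The job

Close the empty two-part plaster mould for casting: drop the two plain steel dowels from the wooden block end-down into the two holes of the lower half lying on the bench, then lift the upper half off the drying slats and ease it down over both dowels, the same way round as it lies, until the faces meet all round. Keep pressing it down firmly with the gripper and finish like that, holding the mould shut on the bench without letting go (someone will put the strap on). Don't slam the plaster, and leave the knob-headed plug and everything else where it is.

Things in the scene. Friction and masses are not known exactly. Their poses are not given: they have to be found in the camera images.
- lower: Lower mould half: loose white plaster block 150 x 60 x 40 mm (x, y, z), about 0.4 kg, on the bench, its hollow (half a teapot spout) facing up. Origin at the centre of its underside; x along its length, z up; the pour gate opens in its -x end. Two round dowel holes in its top face, 13.2 mm wide, 25 mm deep, at x, y = (60, 0) and (-58, -18) mm. Starts within 0.5 rad of yaw 0.
- lower_seam (a point): Centre of the lower half's top (parting) face, 40 mm above its underside; the axes are the lower half's.
- lower_hole0 (a point): Centre of the mouth of the lower half's dowel hole at x, y = (60, 0) mm; level with its top face, hole 25 mm deep straight down.
- lower_hole1 (a point): Centre of the mouth of the lower half's dowel hole at x, y = (-58, -18) mm; level with its top face, hole 25 mm deep straight down.
- upper: Upper mould half: loose white plaster block 150 x 60 x 40 mm, about 0.36 kg, lying face down on the drying slats, underside 18 mm above the bench, yaw within 0.5 rad of 0. Origin at the centre of its underside (its parting face); x along its length, z up. Two dowel holes 14.4 mm wide go right through it at x, y = (60, 0) and (-58, -18) mm; it fits only with its x along the lower half's x.
- upper_mid (a point): Centre of the upper half, 20 mm above its underside; grip it here across its 60 mm width (its y). Closed on the lower half this point is 60 mm above the bench. To hold the mould shut press down with about 12 to 25 N; over 6.5 N is needed between the halves (their weight gives less than 4.5 N), and 80 N chips the plaster.
- upper_seam (a point): Centre of the upper half's underside (parting face).
- upper_hole0 (a point): Lower mouth of the upper half's dowel hole at x, y = (60, 0) mm.
- upper_hole1 (a point): Lower mouth of the upper half's dowel hole at x, y = (-58, -18) mm.
- dowel_a_mid (a point): Centre of one plain steel dowel: loose straight pin 12 mm thick, 60 mm long, both ends rounded like a ball, about 55 g; z along it. It stands in the wooden block, the lower 25 mm in the hole, 35 mm showing, its centre 35 mm above the bench. Seated in the mould its centre is 5 mm above the lower half's top face, 35 mm showing. Either dowel fits either hole.
- dowel_b_mid (a point): Centre of the other plain steel dowel, the same in every way.
- rack: Fixed wooden dowel block 60 x 190 x 30 mm with three holes 13.2 mm wide and 25 mm deep in a row along its y, 60 mm apart, the middle one at its centre; they hold the two dowels and the plug in any order. Origin at the centre of its underside.
- slats: Fixed drying slats: four wooden slats on two runners, 206 x 130 x 18 mm, on which the upper half lies. Origin at the centre of its underside. The slats and the dowel block may change sides.
- plug: Steel gate plug with a round knob head 28 mm wide on a 12 mm stem, 68 mm tall, standing in the dowel block; not needed. Origin at the foot of its stem.
- jar: Unglazed brown clay jar, 112 mm wide, 122 mm tall; bystander. Origin at the centre of its underside.
- bowl: White bowl turned upside down, 124 mm wide, 52 mm tall; bystander. Origin at the centre of its rim, on the bench.
- rib: Flat green plastic scraper with round ends, 122 x 60 x 5 mm; bystander. Origin at the centre of its underside.
- brush: Wooden brush, 190 mm long, lying on the bench; bystander.
- small_half: Small plaster mould half without holes, 85 x 55 x 28 mm, two round knobs on top; bystander. Origin at the centre of its underside.
- tool_mug: Mug 76 mm wide, 90 mm tall, with clay tools sticking out to 175 mm; bystander. Origin at the centre of its underside.
Mind the look-alikes: they are no part of the job. Leave any turquoise or yellow look-alike of the upper alone. What is shaped like the lower but red is not meant.

How it is judged:
By the outcome, as a careful person would: the job done as asked, in the order asked, and still so for the second after the job is handed in, while the arm keeps its last pose, push and grip.
It also fails if it takes over 72 s, if anything falls off the work surface, if the arm or the gripper's body presses on something with over 40 N, if the wrist force passes 120 N, or if a joint passes its speed limit or range.

### The arm

A 6-joint arm with a two-finger parallel gripper is mounted at the origin on the work surface. World frame = base frame: x ahead of the robot, y to its left, z up, the work surface at z = 0. Lengths are in m, angles in rad, forces in N, time in s.
With the tool pointing down it reaches from about 0.275 to 0.85 m from the base axis. Payload 5.2 kg.
Tool frame: the origin (TCP) lies at the very end of the fingers, on their centre line; the grasp point (between the pads) lies robot.hold_point_z behind it (robot.hold_point_z is the distance from the TCP to the grasp point, in m); z points along the fingers, y is the direction in which the jaws open and shut (so a half turn about z gives the same grasp; the last joint's range is limited). The gripper opens to 85 mm and grips with 20 to 120 N. Pads are 22 mm wide; open, the fingers measure 114 mm over their backs; the gripper's body (76 mm by 85 mm) begins 54 mm behind the grasp point. The pads swing forward as they close: fully open they stand 13 mm farther back than shut.
Start: joints at [0.984, 0.259, 1.535, -0, 1.348, -0.203], TCP at [0.206, 0.51, 0.231] pointing down, gripper open.
Joint ranges: [-3.14, 3.14], [-0.91, 2.08], [0.19, 2.58], [-1.22, 4.36], [0.22, 2.71], [-3.12, 3.12]. Speed limits (rad/s): [2.57, 2.57, 3.14, 3.14, 3.14, 3.14].

### API

Orientations are given as a unit quaternion [w, x, y, z].
In Python, from bench import get_obs, optics, robot gives the robot as it stands.
- The arm moves only by the shell command python3 -m pendant 'ROWS'. ROWS is text: rows parted by semicolons, each of 7 numbers parted by spaces: the shift along the tool's x, y, z in m, then the turn, a rotation vector about the tool's x, y, z in degrees, then the gripper command: -1 is shut, 1 is fully open, values between are in proportion. A call has 1 to 20 rows; each row shifts and turns the commanded pose from where the row before left it, along the tool's axes as they then stand; what a row does not reach is not made up. A row lasts 1/10 s, in which the tool goes at most 50 mm and 8.59 degrees, less where a joint would pass 70% of its speed; a pose out of reach is approached as far as the arm can. A call is refused whole if a number of a shift passes 0.05 or a number of a turn 8.59, either way. A call with a gripper value outside its range is refused whole. The fingers move at their own pace and stop on an object; the grip force is fixed at half the most. Time passes only in rows, so rows that do not move let the fingers close. It gives the time, the measured TCP pose, the force and the opening at its end, in the units of the state.
- get_obs(): the state, without advancing time (a new reading comes with each control period).
- optics.camera(name): name is "side" or "top" or "wrist"; returns a dict with "image" (400x640x3 uint8, red, green, blue), "depth" (400x640 float32, m along the optical axis (not along the pixel's ray), 0 where there is no reading), "mtx" (3x3 intrinsics, pixels), "k1" (the pictures are not rectified: a ray, as slopes to the right and down, at radius r is drawn at 1 + k1 r^2 times it, then the intrinsics apply), "rvec" (rotation vector, rad) and "tvec" (3), from world to camera coordinates, as OpenCV has them. Camera axes: x right, y down, z forward; pixel columns grow to the right and rows downward; lengths in m; the calibration is good to about 2 mm. A picture is of the moment at which its call begins.
- robot.close_job(): hands the job in, once; it reports no verdict.
The state is a dict: "t": time; "joint_pos": joint angles; "qvel": joint speeds; "effort": joint torques, N m; "position": TCP position; "ee_rot": TCP orientation; "contact_force": force on the tool from outside, world axes, zero at the start; "ft_torque": the same for the moment, N m; "gripper_width": finger opening in m.
Only numpy, scipy, OpenCV 4.12 (cv2) and the standard library are available. Lean on these libraries where they do the work, as an engineer would, in place of code of your own. Each camera call takes 0.05 s, during which the arm holds its last target. There are 200 camera calls.

## Working session

There is one attempt and no reset: what is moved stays moved. The work goes in short steps, Python scripts to look and compute and a shell command to move; the robot and the scene stay as the last step left them, time stands still between calls to the robot, and variables do not carry over. Pictures are saved under pics/ and viewed, about 8 in all and at most 12, crops included, and the job is handed in when it is done.

```bash
ls; mkdir -p pics; python3 - <<'E'
from bench import get_obs, optics, robot
import cv2,numpy as np,pickle
print(get_obs()); print(robot.hold_point_z)
d={n:optics.camera(n) for n in("top","side","wrist")}
pickle.dump(d,open("v0.pkl","wb"))
for n in d:
    c=d[n];print(n,c["mtx"].tolist(),c["k1"],c["rvec"],c["tvec"])
    cv2.imwrite(f"pics/{n}0.png",c["image"][...,::-1])
E
```

```text
pics
{'t': 0.0, 'joint_pos': array([ 9.84224510e-01,  2.59336361e-01,  1.53605743e+00, -3.09428700e-05,
        1.34800710e+00, -2.02839229e-01]), 'qvel': array([-6.53314822e-05, -5.22233364e-05,  3.39391311e-04, -1.66885589e-03,
       -2.28141178e-03,  2.36529175e-03]), 'effort': array([-1.05580068e-03, -4.46026325e+01, -2.90573984e+01, -4.14936649e-04,
        1.14738126e-02,  4.36266788e-06]), 'position': array([0.20562644, 0.50955594, 0.23048856]), 'ee_rot': array([-3.33739786e-04,  1.90687826e-01,  9.81650312e-01, -8.40400198e-04]), 'contact_force': array([ 0.22033272, -0.18180338,  0.14144333]), 'ft_torque': array([ 0.02778933,  0.03417465, -0.02561372]), 'gripper_width': 0.08525415974374344}
0.0187
top [[452.04211190026103, 0.0, 327.6030280003083], [0.0, 452.04211190026103, 201.54475971805618], [0.0, 0.0, 1.0]] 0.020370375024479553 [ 2.15074977 -2.10122721  0.21129308] [-0.05369844  0.52018625  1.36083362]
side [[497.352508287074, 0.0, 320.24054545454], [0.0, 497.352508287074, 213.85402693161774], [0.0, 0.0, 1.0]] -0.03433791609223554 [ 0.05434941 -2.72403724  1.50432002] [0.54512488 0.08607666 1.63917214]
wrist [[289.01286430794164, 0.0, 319.29383633526845], [0.0, 289.01286430794164, 199.673286493656], [0.0, 0.0, 1.0]] -0.04061372497977814 [-2.41732242 -1.63248898 -0.21252235] [-0.54956348 -0.03254318  0.37894465]
```

View pics/top0.png

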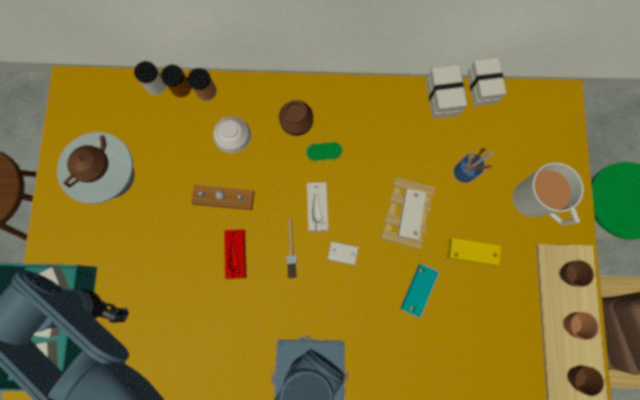

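Top view shows: rack at (222,197) with three items. The white lower with its hollow is at (317,206), and the white upper on the slats is at (411,213). Look-alikes are red (235,255), turquoise (420,290), yellow (475,250) and the small white half (343,252). I'll confirm in a crop.

```bash
cat > h.py <<'E'
import cv2,numpy as np
from scipy.spatial.transform import Rotation as R
from bench import get_obs, optics, robot
def cast(c,px,z):
    px=np.asarray(px,float).reshape(-1,1,2)
    u=cv2.undistortPoints(px,c["mtx"],np.array([c["k1"],0,0,0.])).reshape(-1,2)
    M=cv2.Rodrigues(c["rvec"])[0]; o=-M.T@np.ravel(c["tvec"])
    d=np.c_[u,np.ones(len(u))]@M
    return o+d*((z-o[2])/d[:,2])[:,None]
def proj(c,P):
    return cv2.projectPoints(np.asarray(P,float).reshape(-1,1,3),c["rvec"],c["tvec"],c["mtx"],np.array([c["k1"],0,0,0.]))[0].reshape(-1,2)
def state():
    o=get_obs(); w,x,y,z=o["ee_rot"]; r=R.from_quat([x,y,z,w])
    return o,r
def shift(target,yaw=None):
    "tool-frame shift from the measured TCP to a world target; yaw = wanted world yaw of tool y"
    o,r=state(); t=r.inv().apply(np.asarray(target)-o["position"])
    m=r.as_matrix(); print("TCP",o["position"].round(4),"tooly yaw",np.degrees(np.arctan2(m[1,1],m[0,1])).round(2),"tilt z",m[:,2].round(4))
    print("tool shift",t.round(4))
    if yaw is not None:
        dy=(yaw-np.degrees(np.arctan2(m[1,1],m[0,1]))+90)%180-90
        print("turn about tool z",round(-dy,2)," q6",np.degrees(o["joint_pos"][5]).round(1))
E
python3 - <<'E'
from h import *; import pickle
d=pickle.load(open("v0.pkl","rb")); t=d["top"]["image"]; s=d["side"]["image"]
a=cv2.resize(t[165:255,185:445],None,fx=3,fy=3,interpolation=cv2.INTER_CUBIC)
cv2.imwrite("pics/c1.png",np.vstack([a,cv2.resize(s,(780,488))[:300]])[...,::-1])
T=d["top"]
print(cast(T,[(222,197),(202,195),(242,199)],.06),cast(T,[(317,206)],.04),cast(T,[(411,213)],.058))
hsv=cv2.cvtColor(t,cv2.COLOR_RGB2HSV)
m=((hsv[...,1]<60)&(hsv[...,2]>150)).astype(np.uint8)
for c in cv2.findContours(m,0,2)[0]:
    if cv2.contourArea(c)>150:
        r=cv2.minAreaRect(c)
        if 290<r[0][0]<440 and 150<r[0][1]<270: 
            b=cv2.boxPoints(r); print(r,cast(T,[r[0]],.04),cast(T,b,.04)[:,:2].round(3).tolist())
E
```

```text
[[0.52565695 0.28518697 0.06      ]
 [0.53044266 0.3470932  0.06      ]
 [0.52087003 0.22324576 0.06      ]] [[ 0.50811393 -0.00871629  0.04      ]] [[ 0.48993415 -0.3000015   0.058     ]]
((342.6048889160156, 252.8438720703125), (26.819726943969727, 17.32107162475586), 12.094757080078125) [[ 0.363677   -0.09133217  0.04      ]] [[0.345, -0.046], [0.398, -0.056], [0.382, -0.137], [0.33, -0.126]]
((412.09942626953125, 213.84622192382812), (19.714725494384766, 48.27703857421875), 9.688787460327148) [[ 0.49039244 -0.30691222  0.04      ]] [[0.42, -0.263], [0.572, -0.29], [0.562, -0.351], [0.411, -0.323]]
((316.8782653808594, 206.46971130371094), (47.24778366088867, 18.402854919433594), 88.02507019042969) [[ 0.50660901 -0.0083748   0.04      ]] [[0.581, 0.025], [0.584, -0.033], [0.434, -0.041], [0.431, 0.016]]
```

View pics/c1.png

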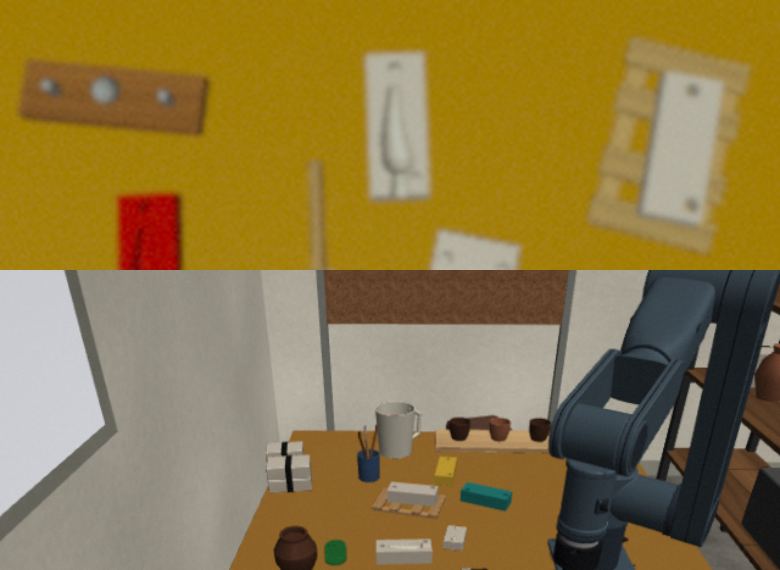

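```bash
python3 - <<'E'
from h import *; import pickle
c=pickle.load(open("v0.pkl","rb"))["wrist"]; o,r=state()
M=cv2.Rodrigues(c["rvec"])[0]; C=-M.T@np.ravel(c["tvec"])
print("cam in tool",r.inv().apply(C-o["position"]),"cam axis in tool",r.inv().apply(M[2]), "img x",r.inv().apply(M[0]))
T=pickle.load(open("v0.pkl","rb"))["top"]
P=cast(T,[(201,194),(240,197.3)],.06); print(P)
# TCP so that camera looks over mid
shift([0.49,0.285,0.23],-4.4+90); shift([0.49,0.285,0.23],-4.4)
E
```

```text
cam in tool [ 0.06670717  0.00026086 -0.14303583] cam axis in tool [-2.58375961e-01  1.68548884e-04  9.66044427e-01] img x [8.02826133e-04 9.99999677e-01 4.02488155e-05]
[[0.53351884 0.35039888 0.06      ]
 [0.52607302 0.2297177  0.06      ]]
TCP [0.2057 0.5096 0.2307] tooly yaw 68.01 tilt z [-8.0e-04 -1.2e-03 -1.0e+00]
tool shift [-0.3478 -0.1018  0.0007]
turn about tool z -17.59  q6 -11.6
TCP [0.2057 0.5096 0.2307] tooly yaw 68.01 tilt z [-8.0e-04 -1.2e-03 -1.0e+00]
tool shift [-0.3478 -0.1018  0.0007]
turn about tool z 72.41  q6 -11.6
```

```bash
python3 -m pendant '-0.0387 -0.0113 0 0 0 0 1;-0.0387 -0.0113 0 0 0 0 1;-0.0387 -0.0113 0 0 0 0 1;-0.0387 -0.0113 0 0 0 0 1;-0.0387 -0.0113 0 0 0 0 1;-0.0387 -0.0113 0 0 0 0 1;-0.0387 -0.0113 0 0 0 0 1;-0.0387 -0.0113 0 0 0 0 1;-0.0387 -0.0113 0 0 0 0 1;0 0 0 0 0 8 1;0 0 0 0 0 8 1;0 0 0 0 0 8 1;0 0 0 0 0 8 1;0 0 0 0 0 8 1;0 0 0 0 0 8 1;0 0 0 0 0 8 1;0 0 0 0 0 8 1;0 0 0 0 0 8 1;0 0 0 0 0 0 1'
python3 - <<'E'
from h import *; import pickle
c=optics.camera("wrist"); pickle.dump(c,open("v1.pkl","wb"))
cv2.imwrite("pics/w1.png",c["image"][...,::-1])
P=[[.5335,.3504,.065],[.5261,.2297,.065]]
print(proj(c,P)); shift(P[0],-4)
E
```

```text
t: 2.05
position: [0.4906, 0.2852, 0.231]
ee_rot: [-0.0, 0.732, 0.682, -0.0]
contact_force: [0.4, 0.0, 0.6]
gripper_width: 0.0855
[[357.55900894 120.57818604]
 [354.9546964  230.30304196]]
TCP [0.4906 0.2852 0.231 ] tooly yaw -3.82 tilt z [-6.e-04 -2.e-04 -1.e+00]
tool shift [0.0679 0.0385 0.166 ]
turn about tool z 0.18  q6 22.7
```

View pics/w1.png

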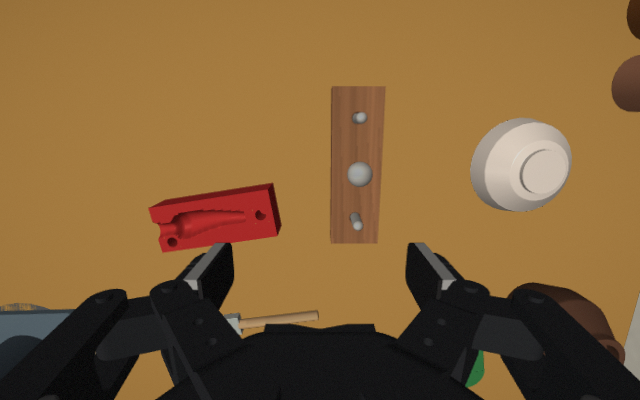

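The wrist view shows dowels at (359,117) and (356,222), with the knob plug between them at (360,174). The red look-alike is off to the left. Next I'll measure the dowels by colour.

```bash
python3 - <<'E'
from h import *; import pickle
c=pickle.load(open("v1.pkl","rb")); I=c["image"]
hsv=cv2.cvtColor(I,cv2.COLOR_RGB2HSV)
m=(hsv[...,1]<60).astype(np.uint8); m[:, :325]=0;m[:,392:]=0;m[250:]=0;m[:80]=0
M=cv2.Rodrigues(c["rvec"])[0]; C=-M.T@np.ravel(c["tvec"]); print("cam",C)
for k in cv2.findContours(m,0,1)[0]:
    if cv2.contourArea(k)<30: continue
    r=cv2.minAreaRect(k); b=cv2.boundingRect(k); print(r,b)
    for z in(.03,.059): print(z,cast(c,k[:,0],z)[:,:2].min(0).round(4),cast(c,k[:,0],z)[:,:2].max(0).round(4))
# rack outline
w=cv2.inRange(hsv,(0,90,40),(14,200,200)); w[:, :320]=0;w[:,400:]=0;w[260:]=0
k=max(cv2.findContours(w,0,1)[0],key=cv2.contourArea);r=cv2.minAreaRect(k);b=cv2.boxPoints(r)
print("rack",r,cast(c,b,.03).round(4).tolist(),cast(c,[r[0]],.03))
cv2.imwrite("pics/w1c.png",cv2.resize(I[80:250,320:400],None,fx=3.5,fy=3.5,interpolation=cv2.INTER_CUBIC)[...,::-1])
# depth for dowel tops
print((c["depth"][112:123,352:367]*1000).astype(int)); print((c["depth"][212:232:2,348:366]*1000).astype(int))
E
```

```text
cam [0.49421093 0.35121825 0.37407764]
((355.7758483886719, 221.18966674804688), (18.012447357177734, 9.47046184539795), 68.19859313964844) (350, 213, 13, 18)
0.03 [0.5241 0.2161] [0.5389 0.2392]
0.059 [0.5216 0.2275] [0.5351 0.2487]
((359.0, 174.0), (24.0, 24.0), 90.0) (347, 162, 25, 25)
0.03 [0.5229 0.2731] [0.5519 0.3026]
0.059 [0.5205 0.2797] [0.547  0.3067]
((359.5, 117.0), (10.0, 13.0), 90.0) (353, 112, 14, 11)
0.03 [0.5327 0.3483] [0.5478 0.3596]
0.059 [0.5294 0.3485] [0.5433 0.3589]
rack ((356.97869873046875, 164.01254272460938), (52.97267532348633, 156.40963745117188), 0.485545814037323) [[0.4969, 0.2022, 0.03], [0.5099, 0.3904, 0.03], [0.5693, 0.386, 0.03], [0.5649, 0.1967, 0.03]] [[0.53534986 0.30011354 0.03      ]]
[[329 328 329 328 328 330 329 328 328 328 328 328 329 329 328]
 [330 328 329 329 349 345 309 300 299 297 298 297 299 327 328]
 [329 329 329 329 316 305 299 298 298 298 297 296 298 299 328]
 [330 329 329 317 308 300 298 297 298 295 297 297 296 297 299]
 [328 332 322 313 303 299 297 298 296 296 297 295 296 297 298]
 [331 328 319 311 302 300 297 297 297 297 296 29
[... 381 characters left out ...]
358 360 358 358 358 359]
 [361 359 360 361 359 358 356 353 354 356 358 370 360 360 360 360 361 361]
 [362 361 364 355 353 350 347 345 346 346 348 351 361 361 361 361 360 361]
 [363 361 372 353 348 345 341 340 339 339 340 341 345 362 362 363 361 361]
 [363 362 364 350 344 339 336 335 332 333   0 333 334 339 361 362 362 362]
 [364 362 362 363 341 336 331 329 330 328 328 329 329 330 334 364 362 363]
 [363 363 364 363 341 332 329 327 329   0 327 328 327 328 329 363 363 364]
 [364 363 365 363 364 332 330 329 327 328 328 328 328 328 327 366 364 364]
 [366 365 366 364 365 363 331 330 330 329 329 328 328 329 333 364 366 366]
 [365 366 366 365 367 365 365 367 366 332 331 332 366 366 366 364 366 365]]
```

View pics/w1c.png

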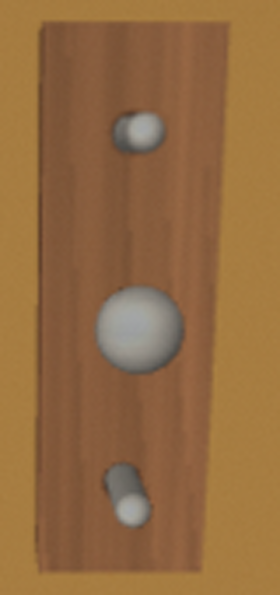

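```bash
python3 - <<'E'
from h import *; import pickle
c=pickle.load(open("v1.pkl","rb"))
P=cast(c,[(361.5,117),(357.7,225.5)],.059); print(P)
print(np.linalg.norm(P[0]-P[1]),np.degrees(np.arctan2(P[0,0]-P[1,0],P[0,1]-P[1,1])))
d=c["depth"];ys,xs=np.mgrid[105:235,345:372];z=d[105:235,345:372]
u=cv2.undistortPoints(np.c_[xs.ravel(),ys.ravel()].astype(float).reshape(-1,1,2),c["mtx"],np.array([c["k1"],0,0,0.])).reshape(-1,2)
X=np.c_[u,np.ones(len(u))]*z.reshape(-1,1); M=cv2.Rodrigues(c["rvec"])[0]; W=(X-np.ravel(c["tvec"]))@M
for p in P:
  q=W[(np.hypot(*(W[:,:2]-p[:2]).T)<.012)&(W[:,2]>.045)&(W[:,2]<.075)];print(len(q),q.mean(0),q.max(0),q.min(0))
shift([P[1,0],P[1,1],.12],-3.5)
E
```

```text
[[0.53854763 0.35375869 0.059     ]
 [0.53011288 0.23304353 0.059     ]]
0.12100948165268473 3.9969446348024675
108 [0.53735873 0.35315999 0.06194923] [0.54385269 0.35824645 0.06646549] [0.53254905 0.34848311 0.04609622]
124 [0.52939275 0.23602786 0.05932541] [0.53535087 0.24028301 0.06581772] [0.5242663  0.22854252 0.04553682]
TCP [0.4906 0.2852 0.231 ] tooly yaw -3.82 tilt z [-6.e-04 -2.e-04 -1.e+00]
tool shift [-0.0494  0.0429  0.111 ]
turn about tool z -0.32  q6 22.7
```

```bash
python3 -m pendant '-0.0245 0.0215 0 0 0 0 1;-0.0245 0.0215 0 0 0 0 1;0 0 0.037 0 0 0 1;0 0 0.037 0 0 0 1;0 0 0.037 0 0 0 1;0 0 0 0 0 0 1'
cat >> h.py <<'E'
def cloud(c,zlo,zhi,xy,rad):
    ys,xs=np.mgrid[0:400,0:640];z=c["depth"].ravel()
    u=cv2.undistortPoints(np.c_[xs.ravel(),ys.ravel()].astype(float).reshape(-1,1,2),c["mtx"],np.array([c["k1"],0,0,0.])).reshape(-1,2)
    W=(np.c_[u,np.ones(len(u))]*z[:,None]-np.ravel(c["tvec"]))@cv2.Rodrigues(c["rvec"])[0]
    k=(z>0)&(W[:,2]>zlo)&(W[:,2]<zhi)&(np.hypot(*(W[:,:2]-np.asarray(xy)[:2]).T)<rad)
    return W[k],np.c_[xs.ravel(),ys.ravel()][k]
E
python3 - <<'E'
from h import *; import pickle
c=optics.camera("wrist"); pickle.dump(c,open("v2.pkl","wb"))
cv2.imwrite("pics/w2.png",c["image"][...,::-1])
q,px=cloud(c,.045,.075,[.5297,.2335],.014)
print(len(q),q.mean(0),q.max(0),q.min(0),px.min(0),px.max(0))
t=q[q[:,2]>.061]; print("cap",len(t),t.mean(0))
print("px of axis",proj(c,[[.5297,.2335,.065],[.5297,.2335,.03]]))
shift([.5297,.2335,.038],-4)
E
```

```text
t: 2.7
position: [0.5264, 0.2323, 0.1151]
ee_rot: [-0.003, 0.73, 0.683, -0.005]
contact_force: [-1.4, -1.0, 0.2]
gripper_width: 0.0854
289 [0.53004057 0.23579943 0.06020705] [0.53588264 0.23975021 0.06600762] [0.52438756 0.22831471 0.04564716] [319 202] [334 222]
cap 183 [0.53005332 0.23461637 0.06359714]
px of axis [[326.36701545 217.1850094 ]
 [325.82805183 203.53186402]]
TCP [0.5284 0.2329 0.1182] tooly yaw -3.85 tilt z [-0.0059 -0.0013 -1.    ]
tool shift [0.0008 0.0017 0.0802]
turn about tool z 0.15  q6 16.6
```

View pics/w2.png

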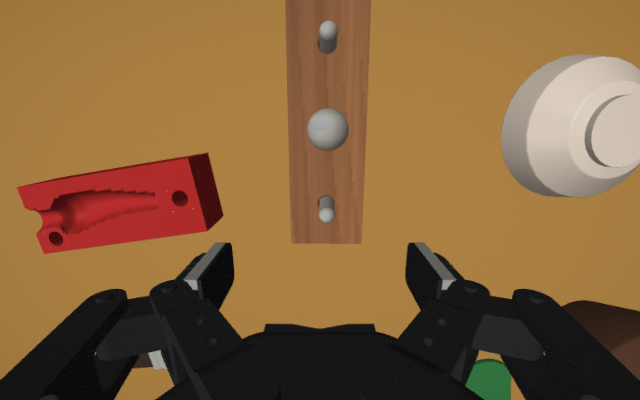

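The w2 view shows the near dowel at (327,212) and the plug at (328,130); the other dowel is at (328,35). I'll descend and grip.

```bash
python3 -m pendant '0.0010 0.0018 0.03 0 0 0 1;0 0 0.03 0 0 0 1;0 0 0.02 0 0 0 1;0 0 0 0 0 0 1;0 0 0 0 0 0 1;0 0 0 0 0 0 -1;0 0 0 0 0 0 -1;0 0 0 0 0 0 -1;0 0 0 0 0 0 -1;0 0 0 0 0 0 -1;0 0 0 0 0 0 -1;0 0 0 0 0 0 -1;0 0 0 0 0 0 -1'
```

```text
t: 4.05
position: [0.5321, 0.2343, 0.0405]
ee_rot: [-0.0, 0.731, 0.682, -0.0]
contact_force: [-1.4, -0.9, 3.6]
gripper_width: 0.0094
```

```bash
python3 -m pendant '0 0 0 0 0 0 -0.3;0 0 0 0 0 0 -0.3;0 0 0 0 0 0 -0.3;0 0 0.005 0 0 0 -0.3;0 0 0 0 0 0 -0.3;0 0 0 0 0 0 -0.3'
python3 - <<'E'
from h import *
c=optics.camera("wrist")
q,px=cloud(c,.045,.085,[.5301,.234],.009); t=q[q[:,2]>.061]
print(len(q),q.max(0),t.mean(0)); shift([.5301,.234,.034])
E
python3 -m pendant '0 0 0 0 0 0 -1;0 0 0 0 0 0 -1;0 0 0 0 0 0 -1;0 0 0 0 0 0 -1;0 0 0 0 0 0 -1;0 0 0 0 0 0 -1'
```

```text
t: 4.65
position: [0.5319, 0.2342, 0.0349]
ee_rot: [-0.0, 0.731, 0.682, -0.0]
contact_force: [0.3, -0.3, -0.5]
gripper_width: 0.0299
837 [0.53742298 0.24001223 0.06649477] [0.53157393 0.23475022 0.06364385]
TCP [0.532  0.2342 0.0351] tooly yaw -3.99 tilt z [-4.e-04 -1.e-04 -1.e+00]
tool shift [-0.0004 -0.0019  0.0011]
t: 5.3
position: [0.5321, 0.2343, 0.0354]
ee_rot: [-0.0, 0.731, 0.682, -0.0]
contact_force: [-1.2, 0.3, 2.0]
gripper_width: 0.0097
```

```bash
python3 -m pendant '0 0 -0.02 0 0 0 -1;0 0 -0.03 0 0 0 -1;0 0 -0.04 0 0 0 -1;0 0 -0.04 0 0 0 -1;-0.0395 0.0086 0 0 0 0 -1;-0.0395 0.0086 0 0 0 0 -1;-0.0395 0.0086 0 0 0 0 -1;-0.0395 0.0086 0 0 0 0 -1;-0.0395 0.0086 0 0 0 0 -1;-0.0395 0.0086 0 0 0 0 -1;0 0 0 0 0 0 -1;0 0 0 0 0 0 -1'
python3 - <<'E'
from h import *; import pickle
c=optics.camera("wrist"); pickle.dump(c,open("v3.pkl","wb"))
cv2.imwrite("pics/w3.png",c["image"][...,::-1])
shift([.5674,-.005,.16])
print(proj(c,[[.5674,-.005,.04],[.4505,-.0295,.04]]))
E
```

```text
t: 6.5
position: [0.5671, -0.0067, 0.165]
ee_rot: [-0.0, 0.732, 0.681, 0.0]
contact_force: [0.2, 0.3, -0.4]
gripper_width: 0.0097
TCP [ 0.5669 -0.0056  0.1651] tooly yaw -4.05 tilt z [-5.e-04  6.e-04 -1.e+00]
tool shift [0.0007 0.0004 0.0051]
[[320.78735769 192.20776671]
 [204.7503782  224.44331869]]
```

View pics/w3.png

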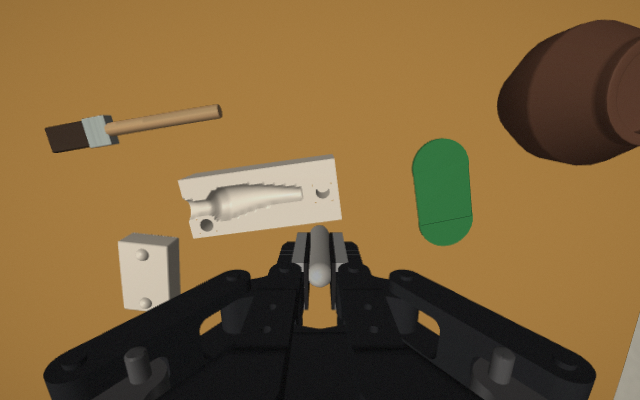

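The w3 view shows the lower half with hole0 at (322,192) and hole1 at (206,225), and the gripped dowel with its lower end at about (320,230). I'll measure both.

```bash
cat >> h.py <<'E'
def lowerfit(c,ctr=(.5075,-.0085),z=.04,holes=((.5674,-.005),(.4505,-.0295)),tol=.004):
    W,px=cloud(c,z-tol,z+tol,ctr,.095)
    m=np.zeros((400,640),np.uint8); m[px[:,1],px[:,0]]=255
    m=cv2.morphologyEx(m,cv2.MORPH_CLOSE,np.ones((2,2)))
    print("face z",np.median(W[:,2]))
    out=[]
    for h in holes:
        p=proj(c,[[*h,z]])[0]; best=None
        for k in cv2.findContours(255-m,cv2.RETR_LIST,cv2.CHAIN_APPROX_NONE)[0]:
            a=cv2.contourArea(k)
            if 30<a<1500 and cv2.pointPolygonTest(k,tuple(map(float,p)),True)>-12:
                e=cv2.fitEllipse(k); w=cast(c,[e[0]],z)[0]; q=cast(c,k[:,0],z)
                print("hole px",np.round(e[0],1),"world",w.round(4),"size mm",((q.max(0)-q.min(0))*1000).round(1)[:2]); out.append(w)
    return m,out
E
python3 - <<'E'
from h import *; import pickle
c=pickle.load(open("v3.pkl","rb")); m,o=lowerfit(c)
cv2.imwrite("pics/m3.png",m)
if len(o)==2: print(np.linalg.norm(o[0]-o[1]),"expect .1194")
I=c["image"];hsv=cv2.cvtColor(I,cv2.COLOR_RGB2HSV)
w=((hsv[...,1]<70)&(hsv[...,2]>120)).astype(np.uint8); w[:,:170]=0;w[:,360:]=0;w[:140]=0;w[244:]=0
w[222:,295:]=0
k=max(cv2.findContours(w,0,1)[0],key=cv2.contourArea);r=cv2.minAreaRect(k);print(r,cv2.approxPolyDP(k,6,True)[:,0].tolist(),cast(c,cv2.approxPolyDP(k,6,True)[:,0],.04).round(4)[:,:2].tolist())
# dowel in hand
t=get_obs()["position"]; q,px=cloud(c,t[2]-.03,t[2]+.04,t,.008)
g=q; 
for a,b in((-.025,-.015),(-.015,-.005),(-.005,.005),(.02,.03),(.03,.04)):
    s=g[(g[:,2]-t[2]>a)&(g[:,2]-t[2]<b)]
    if len(s): print(a,len(s),(s.min(0)-t).round(4),(s.max(0)-t).round(4))
print("tip proj if centred",proj(c,[t+[0,0,-.019],t+[0,0,.029]]))
cv2.imwrite("pics/w3c.png",np.hstack([cv2.resize(I[150:300,180:350],None,fx=4,fy=4,interpolation=cv2.INTER_CUBIC)])[...,::-1])
E
```

```text
face z 0.040432795229027874
hole px [323.2 191.5] world [ 0.5698 -0.0045  0.04  ] size mm [12.5 11.1]
hole px [208.2 225.1] world [ 0.4538 -0.0304  0.04  ] size mm [ 9.6 10.7]
0.11884568151504916 expect .1194
((259.2955017089844, 196.26580810546875), (65.61808013916016, 157.53512573242188), 82.56858825683594) [[332, 155], [178, 180], [193, 237], [341, 218]] [[0.5802, 0.0295], [0.4325, 0.0167], [0.4362, -0.0419], [0.5853, -0.0323]]
-0.025 100 [-0.0066 -0.0003 -0.0248] [ 0.0045  0.0045 -0.015 ]
-0.015 113 [-0.0056  0.0007 -0.015 ] [ 0.0043  0.0044 -0.005 ]
-0.005 145 [-0.0056  0.0013 -0.0049] [0.0046 0.0065 0.0049]
0.02 533 [-0.0058 -0.0068  0.02  ] [0.0043 0.0046 0.03  ]
0.03 270 [-0.0074 -0.0068  0.03  ] [0.0062 0.0065 0.04  ]
tip proj if centred [[320.79251777 234.49940491]
 [321.24913647 275.21956725]]
```

View pics/w3c.png

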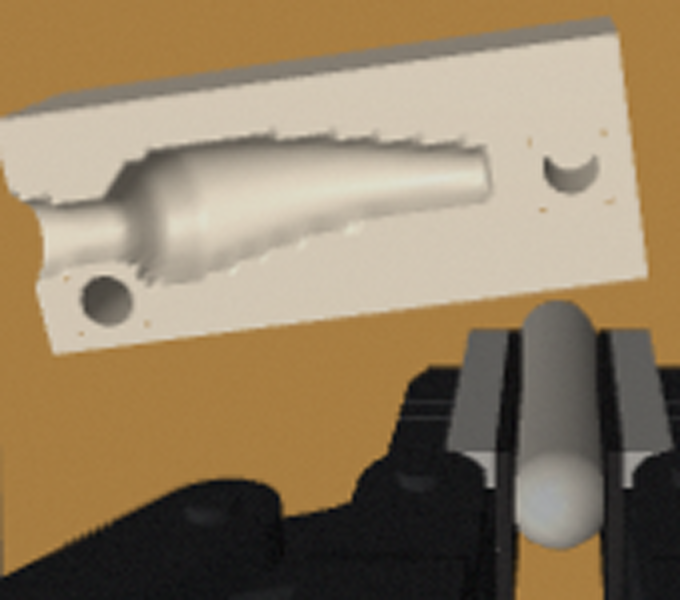

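```bash
python3 - <<'E'
from h import *; import pickle
c=pickle.load(open("v3.pkl","rb")); P=cast(c,[(322.4,191.8),(206.3,224.6)],.04);print(P,np.linalg.norm(P[0]-P[1]))
a=np.arctan2(*(P[0]-P[1])[[1,0]])-np.arctan2(18,118);print("yaw",np.degrees(a)); shift([P[0,0]+.0008,P[0,1]+.0005,.075])
E
```

```text
[[ 0.56896198 -0.00471072  0.04      ]
 [ 0.45202287 -0.02976888  0.04      ]] 0.11959376145647206
yaw 3.421478183202178
TCP [ 0.5669 -0.0056  0.1651] tooly yaw -4.05 tilt z [-5.e-04  6.e-04 -1.e+00]
tool shift [0.0016 0.0028 0.0901]
```

```bash
python3 -m pendant '0.0016 0.0028 0.03 0 0 0 -1;0 0 0.03 0 0 0 -1;0 0 0.03 0 0 0 -1;0 0 0 0 0 0 -1;0 0 0 0 0 0 -1;0 0 0 0 0 0 -1'
python3 - <<'E'
from h import *; import pickle
c=optics.camera("wrist"); pickle.dump(c,open("v4.pkl","wb")); I=c["image"]
t=get_obs()["position"]; print(t)
print("tip centre px",proj(c,[t+[-.0008,-.0005,-.019]]),"hole",proj(c,[[.56896,-.00471,.04]]))
cv2.imwrite("pics/w4.png",cv2.resize(I[170:300,250:390],None,fx=5,fy=5,interpolation=cv2.INTER_CUBIC)[...,::-1][:600])
E
```

```text
t: 7.15
position: [0.5713, -0.0038, 0.0771]
ee_rot: [0.001, 0.731, 0.682, 0.001]
contact_force: [-0.4, 0.6, -0.3]
gripper_width: 0.0098
[ 0.57138273 -0.00404043  0.07723902]
tip centre px [[320.14818411 237.36625067]] hole [[317.57838976 227.17798187]]
```

View pics/w4.png

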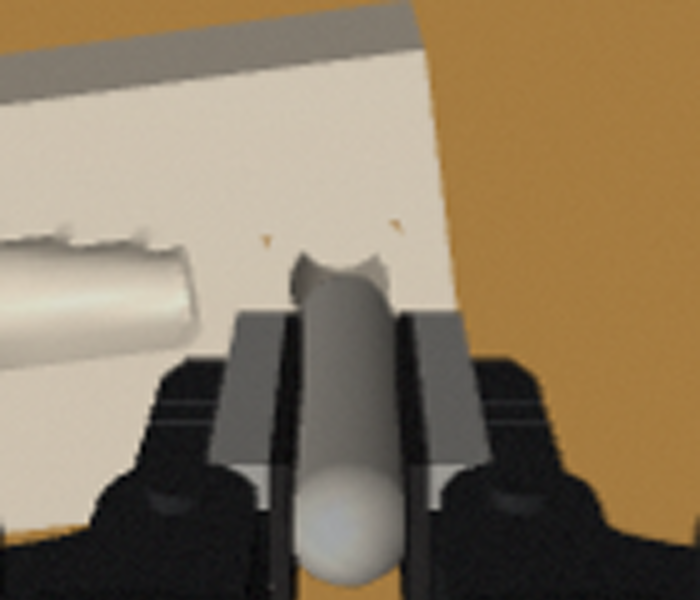

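```bash
python3 - <<'E'
from h import *; import pickle
a=pickle.load(open("v3.pkl","rb"));b=pickle.load(open("v4.pkl","rb"))
print(cast(a,[(312.1,185.1),(330.6,182.9)],.04)); print(cast(b,[(302.8,217.6),(328.6,214.8)],.04))
print("tip in v4 z.058",cast(b,[(318.9,232.4)],.058), "v3",cast(a,[(319.4,232.9)],.146)); shift([.569,-.0047,.05])
M=cv2.Rodrigues(b["rvec"])[0];print(-M.T@b["tvec"].ravel())
E
```

```text
[[0.55967168 0.00249643 0.04      ]
 [0.57729418 0.00336979 0.04      ]]
[[0.55974401 0.00262115 0.04      ]
 [0.57675686 0.00338929 0.04      ]]
tip in v4 z.058 [[ 0.5700449  -0.00139658  0.058     ]] v3 [[ 0.56614954 -0.00457619  0.146     ]]
TCP [ 0.5714 -0.004   0.0772] tooly yaw -3.94 tilt z [ 3.3e-03 -6.0e-04 -1.0e+00]
tool shift [-0.0008 -0.0024  0.0272]
[0.57421704 0.06224457 0.22019149]
```

```bash
python3 -m pendant '-0.0026 -0.0009 0 0 0 0 -1;0 0 0.004 0 0 0 -1;0 0 0.004 0 0 0 -1;0 0 0.003 0 0 0 -1;0 0 0.002 0 0 0 -1;0 0 0.002 0 0 0 -1;0 0 0 0 0 0 -1;0 0 0 0 0 0 -1'; python3 -c "
from h import *
o=get_obs();print(o['contact_force'],o['ft_torque'],o['gripper_width']);shift([.569,-.0065,.061])"
```

```text
t: 8.0
position: [0.5688, -0.007, 0.06]
ee_rot: [-0.0, 0.731, 0.682, -0.0]
contact_force: [1.0, 0.3, -0.7]
gripper_width: 0.01
[ 1.00481538  0.26141535 -0.72574151] [ 0.1249678  -0.18491129 -0.02654165] 0.010012928151708022
TCP [ 0.5688 -0.007   0.06  ] tooly yaw -3.98 tilt z [-5.e-04 -2.e-04 -1.e+00]
tool shift [ 0.0005  0.0001 -0.001 ]
```

```bash
python3 -m pendant '0 0 0.004 0 0 0 -1;0 0 0.004 0 0 0 -1;0 0 0.004 0 0 0 -1;0 0 0.003 0 0 0 -1;0 0 0 0 0 0 -1;0 0 0 0 0 0 -1'; python3 -c "
from h import *
o=get_obs();print(o['contact_force'],o['ft_torque'],o['gripper_width'],o['position'])"
```

```text
t: 8.6
position: [0.569, -0.0069, 0.0454]
ee_rot: [0.0, 0.731, 0.682, -0.0]
contact_force: [-0.7, 0.4, 1.9]
gripper_width: 0.0099
[-0.71437638  0.41738181  1.91979386] [-0.01966647 -0.02640638  0.00843817] 0.009857701372517748 [ 0.56895557 -0.00692289  0.04535231]
```

```bash
python3 -m pendant '0 0 0.003 0 0 0 -1;0 0 0 0 0 0 -1;0 0 0 0 0 0 -0.3;0 0 0 0 0 0 -0.3;0 0 0 0 0 0 -0.3;0 0 0 0 0 0 -0.3;0 0 -0.02 0 0 0 -0.3;0 0 -0.04 0 0 0 -0.3;0 0 -0.04 0 0 0 -0.3;0 0 0 0 0 0 -0.3;0 0 0 0 0 0 -0.3'
python3 - <<'E'
from h import *; import pickle
c=optics.camera("wrist"); pickle.dump(c,open("v5.pkl","wb"))
q,px=cloud(c,.045,.11,[.569,-.005],.015); print(len(q),q.max(0),q.min(0)); t=q[q[:,2]>q[:,2].max()-.005];print(t.mean(0)); shift([.5383,.3535,.14],-4)
E
```

```text
t: 9.7
position: [0.5695, -0.007, 0.1431]
ee_rot: [0.001, 0.731, 0.682, 0.001]
contact_force: [-0.7, 0.1, -0.4]
gripper_width: 0.0298
283 [ 0.57447733 -0.00125583  0.07673794] [ 0.56253728 -0.01339234  0.04514608]
[ 0.56873978 -0.00700466  0.0739008 ]
TCP [ 0.5685 -0.0068  0.1418] tooly yaw -3.99 tilt z [-7.e-04  1.e-04 -1.e+00]
tool shift [ 0.3573 -0.0552  0.0018]
turn about tool z 0.01  q6 -7.9
```

```bash
python3 -m pendant '0.0398 -0.006 0 0 0 0 -0.3;0.0398 -0.006 0 0 0 0 -0.3;0.0398 -0.006 0 0 0 0 -0.3;0.0398 -0.006 0 0 0 0 -0.3;0.0398 -0.006 0 0 0 0 0;0.0398 -0.006 0 0 0 0 0;0.0398 -0.006 0 0 0 0 0;0.0398 -0.006 0 0 0 0 0;0.0398 -0.006 0 0 0 0 0;0 0 0 0 0 0 0;0 0 0 0 0 0 0'
python3 - <<'E'
from h import *
c=optics.camera("wrist")
q,px=cloud(c,.045,.09,[.539,.354],.015); t=q[q[:,2]>.061]; print(len(q),q.max(0),q.min(0),t.mean(0)); shift([.540,.354,.035],-4)
E
```

```text
t: 10.85
position: [0.5385, 0.3545, 0.1399]
ee_rot: [-0.0, 0.731, 0.683, -0.002]
contact_force: [-0.1, -0.2, 0.3]
gripper_width: 0.0426
228 [0.54431617 0.35964288 0.06641322] [0.53260945 0.34821879 0.045076  ] [0.5384304  0.35426151 0.06364012]
TCP [0.539  0.3536 0.1403] tooly yaw -3.94 tilt z [-0.0031 -0.0019 -1.    ]
tool shift [0.0007 0.0013 0.1053]
turn about tool z 0.06  q6 27.3
```

```bash
python3 -m pendant '0.0003 0.0005 0.035 0 0 0 0;0 0 0.035 0 0 0 0;0 0 0.025 0 0 0 0;0 0 0.01 0 0 0 0;0 0 0 0 0 0 0;0 0 0 0 0 0 -1;0 0 0 0 0 0 -1;0 0 0 0 0 0 -1;0 0 0 0 0 0 -1;0 0 0 0 0 0 -1;0 0 0 0 0 0 -1'
python3 -c "
from h import *
o=get_obs();print(o['contact_force']);shift([.4521,-.032,.15],-4)"
```

```text
t: 12.0
position: [0.541, 0.3548, 0.0391]
ee_rot: [0.0, 0.731, 0.682, 0.001]
contact_force: [-2.2, -1.3, 6.6]
gripper_width: 0.0097
[-2.15252038 -1.25254064  6.64976897]
TCP [0.541  0.3548 0.0391] tooly yaw -3.97 tilt z [ 1.9e-03  7.0e-04 -1.0e+00]
tool shift [-0.392  -0.0617 -0.1114]
turn about tool z 0.03  q6 27.4
```

```bash
python3 -m pendant '0 0 0 0 0 0 -0.3;0 0 0 0 0 0 -0.3;0 0 0 0 0 0 -0.3;0 0 0 0 0 0 -0.3'
python3 -c "
from h import *
o=get_obs();print(o['contact_force']);shift([.541,.3548,.035],-4)"
```

```text
t: 12.4
position: [0.5406, 0.3545, 0.0372]
ee_rot: [0.0, 0.731, 0.682, -0.0]
contact_force: [-0.2, -0.4, 0.5]
gripper_width: 0.03
[-0.19359985 -0.39333853  0.47184585]
TCP [0.5406 0.3545 0.0372] tooly yaw -3.99 tilt z [ 0. -0. -1.]
tool shift [0.0004 0.0004 0.0022]
turn about tool z 0.01  q6 27.4
```

Lower 2 mm, regrip, lift, carry.

```bash
python3 -m pendant '0 0 0.0025 0 0 0 -0.3;0 0 0 0 0 0 -0.3;0 0 0 0 0 0 -1;0 0 0 0 0 0 -1;0 0 0 0 0 0 -1;0 0 0 0 0 0 -1;0 0 0 0 0 0 -1;0 0 -0.02 0 0 0 -1;0 0 -0.03 0 0 0 -1;0 0 -0.04 0 0 0 -1;0 0 -0.03 0 0 0 -1'
python3 -c "
from h import *
o=get_obs();print(o['contact_force'],o['gripper_width']);shift([.4521,-.032,.15],-4)"
```

```text
t: 13.5
position: [0.5413, 0.3547, 0.1572]
ee_rot: [0.0, 0.731, 0.682, 0.001]
contact_force: [0.0, 0.4, -1.0]
gripper_width: 0.0101
[ 0.02125327  0.41990748 -0.99378409] 0.010119045167035295
TCP [0.5413 0.3547 0.1572] tooly yaw -3.99 tilt z [ 2.2e-03  8.0e-04 -1.0e+00]
tool shift [-0.392  -0.0621  0.0067]
turn about tool z 0.01  q6 27.4
```

```bash
python3 -m pendant '-0.0392 -0.0062 0 0 0 0 -1;-0.0392 -0.0062 0 0 0 0 -1;-0.0392 -0.0062 0 0 0 0 -1;-0.0392 -0.0062 0 0 0 0 -1;-0.0392 -0.0062 0 0 0 0 -1;-0.0392 -0.0062 0 0 0 0 -1;-0.0392 -0.0062 0 0 0 0 -1;-0.0392 -0.0062 0 0 0 0 -1;-0.0392 -0.0062 0 0 0 0 -1;-0.0392 -0.0062 0 0 0 0 -1;0 0 0 0 0 0 -1;0 0 0 0 0 0 -1;0 0 0 0 0 0 -1'
python3 - <<'E'
from h import *; import pickle
c=optics.camera("wrist"); pickle.dump(c,open("v6.pkl","wb")); I=c["image"]
shift([.4521,-.032,.085],-4)
t=get_obs()["position"]; q,px=cloud(c,t[2]-.03,t[2]+.04,t,.008)
for a,b in((-.025,-.015),(-.015,-.005),(.02,.03),(.03,.04)):
    s=q[(q[:,2]-t[2]>a)&(q[:,2]-t[2]<b)]
    if len(s): print(a,len(s),(s.min(0)-t).round(4),(s.max(0)-t).round(4))
cv2.imwrite("pics/w6.png",cv2.resize(I[150:300,240:410],None,fx=4,fy=4,interpolation=cv2.INTER_CUBIC)[...,::-1])
E
```

```text
t: 14.8
position: [0.4517, -0.0316, 0.1549]
ee_rot: [0.0, 0.731, 0.682, 0.0]
contact_force: [1.2, -0.2, 0.6]
gripper_width: 0.0096
TCP [ 0.4516 -0.0312  0.1549] tooly yaw -3.92 tilt z [ 3.e-04  3.e-04 -1.e+00]
tool shift [-0.0007  0.0005  0.0699]
turn about tool z 0.08  q6 -14.2
-0.025 95 [-0.0061  0.0007 -0.025 ] [ 0.0043  0.0049 -0.0151]
-0.015 115 [-0.0059  0.0014 -0.015 ] [ 0.004   0.005  -0.0051]
0.02 476 [-0.0061 -0.0063  0.02  ] [0.0044 0.0067 0.03  ]
0.03 354 [-0.0077 -0.0069  0.03  ] [0.0056 0.0066 0.0392]
```

View pics/w6.png

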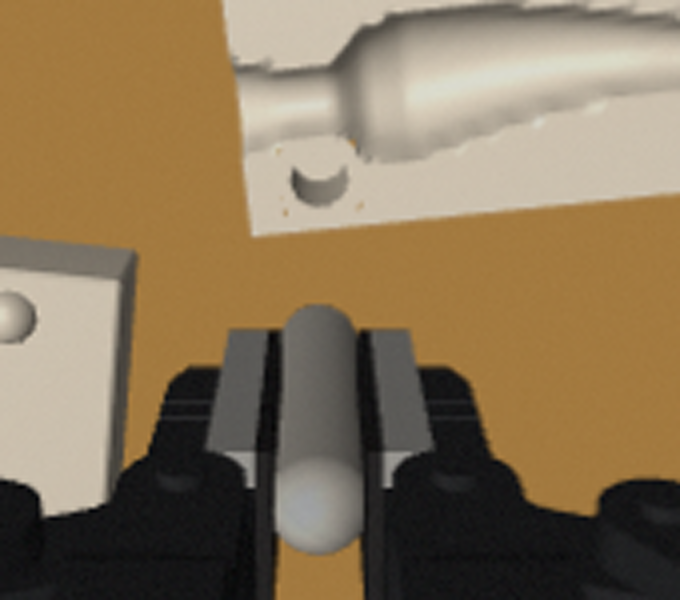

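The w6 view shows the dowel held with its tip at about (320,228), and hole1 at about (319.6,194.6).

```bash
python3 - <<'E'
from h import *; import pickle
c=pickle.load(open("v6.pkl","rb"))
P=cast(c,[(319.6,194.6)],.04)[0];print(P); shift([P[0]+.0001,P[1]-.0022,.085])
E
```

```text
[ 0.45087487 -0.029681    0.04      ]
TCP [ 0.4516 -0.0312  0.1549] tooly yaw -3.92 tilt z [ 3.e-04  3.e-04 -1.e+00]
tool shift [-0.0007 -0.0006  0.0699]
```

```bash
python3 -m pendant '-0.0007 0 0.03 0 0 0 -1;0 0 0.03 0 0 0 -1;0 0 0.02 0 0 0 -1;0 0 0.004 0 0 0 -1;0 0 0 0 0 0 -1;0 0 0 0 0 0 -1'
python3 -c "
from h import *
print(get_obs()['contact_force']);shift([.4516,-.0319,.061])"
python3 -m pendant '0 0 0.003 0 0 0 -1;0 0 0.003 0 0 0 -1;0 0 0.003 0 0 0 -1;0 0 0 0 0 0 -1;0 0 0 0 0 0 -1'
python3 -c "
from h import *
print(get_obs()['contact_force'],get_obs()['ft_torque'])"
```

```text
t: 15.45
position: [0.4523, -0.0326, 0.0717]
ee_rot: [0.001, 0.731, 0.682, 0.0]
contact_force: [-0.4, 0.4, -0.5]
gripper_width: 0.0102
[-0.36585525  0.43557096 -0.45642166]
TCP [ 0.4523 -0.0326  0.0717] tooly yaw -3.92 tilt z [ 1.6e-03 -5.0e-04 -1.0e+00]
tool shift [ 0.0007 -0.0008  0.0107]
t: 15.95
position: [0.4523, -0.0331, 0.0629]
ee_rot: [0.001, 0.731, 0.682, 0.001]
contact_force: [0.3, 1.2, -1.4]
gripper_width: 0.01
[ 0.32986922  1.15074927 -1.44940599] [ 0.19186256 -0.04881878 -0.00155641]
```

```bash
python3 -m pendant '0.0005 -0.0004 0.002 0 0 0 -1;0 0 0.003 0 0 0 -1;0 0 0.003 0 0 0 -1;0 0 0.003 0 0 0 -1;0 0 0 0 0 0 -1;0 0 0 0 0 0 -1'
python3 -c "
from h import *
print(get_obs()['contact_force'],get_obs()['ft_torque'])"
```

```text
t: 16.55
position: [0.4505, -0.0325, 0.0503]
ee_rot: [-0.0, 0.731, 0.682, -0.0]
contact_force: [1.5, 0.9, -0.6]
gripper_width: 0.0097
[ 1.50334813  0.87676965 -0.62612369] [ 0.01529492 -0.34236921  0.02850208]
```

```bash
python3 -m pendant '0 0 0.004 0 0 0 -1;0 0 0.004 0 0 0 -1;0 0 0 0 0 0 -1;0 0 0 0 0 0 -0.3;0 0 0 0 0 0 -0.3;0 0 0 0 0 0 -0.3;0 0 0 0 0 0 -0.3;0 0 -0.02 0 0 0 -0.3;0 0 -0.04 0 0 0 -0.3;0 0 -0.04 0 0 0 -0.3;0 0 -0.03 0 0 0 -0.3;0 0 0 0 0 0 -0.3;0 0 0 0 0 0 -0.3'
python3 - <<'E'
from h import *; import pickle
c=optics.camera("wrist"); pickle.dump(c,open("v7.pkl","wb"))
for p in([.4515,-.032],[.569,-.007]):
    q,px=cloud(c,.047,.11,p,.014); print(len(q),q.max(0).round(4),q.min(0).round(4)); t=q[q[:,2]>q[:,2].max()-.005];print(t.mean(0))
shift([.46,-.30,.17],80)
E
```

```text
t: 17.85
position: [0.4512, -0.0325, 0.1731]
ee_rot: [0.001, 0.731, 0.682, 0.0]
contact_force: [-0.1, -0.8, 0.1]
gripper_width: 0.0299
216 [ 0.4562 -0.0275  0.0765] [ 0.4451 -0.0395  0.0473]
[ 0.45056019 -0.03338403  0.0737672 ]
280 [ 5.715e-01 -5.000e-04  7.640e-02] [ 0.5609 -0.0113  0.047 ]
[ 0.56682837 -0.005487    0.07382924]
TCP [ 0.4504 -0.0323  0.1721] tooly yaw -3.99 tilt z [-1.1e-03  3.0e-04 -1.0e+00]
tool shift [-0.2664  0.0282  0.002 ]
turn about tool z -83.99  q6 -14.3
```

Both dowels are seated (tops at about 75 mm). Next I'll turn the wrist and calibrate the camera-to-TCP bias on the dowels, then go to the upper.

```bash
python3 -m pendant '0 0 0 0 0 -8.4 1;0 0 0 0 0 -8.4 1;0 0 0 0 0 -8.4 1;0 0 0 0 0 -8.4 1;0 0 0 0 0 -8.4 1;0 0 0 0 0 -8.4 1;0 0 0 0 0 -8.4 1;0 0 0 0 0 -8.4 1;0 0 0 0 0 -8.4 1;0 0 0 0 0 -8.4 1;0 0 0 0 0 0 1;0 0 0 0 0 0 1'
python3 - <<'E'
from h import *; import pickle
c=optics.camera("wrist"); pickle.dump(c,open("v8.pkl","wb"))
for p in([.4515,-.032],[.569,-.007]):
    q,px=cloud(c,.047,.11,p,.014); print(len(q),q.max(0).round(4),q.min(0).round(4)); t=q[q[:,2]>q[:,2].max()-.005];print(t.mean(0),px.min(0),px.max(0))
shift([.46,-.30,.17],80)
E
```

```text
t: 19.1
position: [0.4503, -0.0322, 0.1716]
ee_rot: [-0.001, 0.089, 0.996, 0.0]
contact_force: [-0.0, -0.1, 0.3]
gripper_width: 0.0851
224 [ 0.4561 -0.0276  0.0766] [ 0.4438 -0.0396  0.0471]
[ 0.44952418 -0.03386472  0.07394294] [310 189] [323 208]
251 [ 5.703e-01 -4.000e-04  7.660e-02] [ 0.5602 -0.0121  0.0473]
[ 0.56566972 -0.00616065  0.07380331] [357 292] [371 315]
TCP [ 0.4505 -0.0323  0.1719] tooly yaw 79.8 tilt z [-1.9e-03  6.0e-04 -1.0e+00]
tool shift [-0.0568 -0.2618  0.0017]
turn about tool z -0.2  q6 -98.1
```

```bash
python3 -m pendant '0 -0.0435 0 0 0 0 1;0 -0.0435 0 0 0 0 1;0 -0.0435 0 0 0 0 1;0 -0.0435 0 0 0 0 1;0 -0.0435 0 0 0 0 1;0 -0.0435 0 0 0 0 1;-0.028 0 0 0 0 0 1;-0.028 0 0 0 0 0 1;0 0 0 0 0 0 1;0 0 0 0 0 0 1;0 0 0 0 0 0 1'
python3 - <<'E'
from h import *; import pickle
c=optics.camera("wrist"); pickle.dump(c,open("v9.pkl","wb")); I=c["image"]
cv2.imwrite("pics/w9.png",I[...,::-1])
q,px=cloud(c,.053,.063,[.49,-.303],.1); print(len(q),np.median(q[:,2]))
m=np.zeros((400,640),np.uint8); m[px[:,1],px[:,0]]=255
f=max(cv2.findContours(m,0,1)[0],key=cv2.contourArea); r=cv2.minAreaRect(f); b=cast(c,cv2.boxPoints(r),.058)
print(r,b.round(4)[:,:2].tolist(),np.linalg.norm(np.diff(b,axis=0),axis=1),"centre",b.mean(0))
for k in cv2.findContours(255-m,cv2.RETR_LIST,1)[0]:
    a=cv2.contourArea(k)
    if 40<a<1500 and cv2.pointPolygonTest(f,tuple(map(float,k[:,0].mean(0))),False)>0:
        e=cv2.fitEllipse(k) if len(k)>4 else None; print("hole",e,cast(c,[e[0]],.058))
shift([b[:,0].mean(),b[:,1].mean(),.17],80)
E
```

```text
t: 20.25
position: [0.4601, -0.2984, 0.1723]
ee_rot: [-0.001, 0.087, 0.996, 0.0]
contact_force: [0.4, 0.0, 0.8]
gripper_width: 0.0851
9269 0.05847299014272093
((318.5, 222.0), (150.0, 67.0), 90.0) [[0.4097, -0.3195], [0.42, -0.2614], [0.5691, -0.283], [0.5573, -0.3502]] [0.05903818 0.15071049 0.06825655] centre [ 0.48902252 -0.30353255  0.058     ]
hole ((318.9176330566406, 282.84930419921875), (8.717968940734863, 12.486473083496094), 90.7304458618164) [[ 0.54717706 -0.31338506  0.058     ]]
hole ((298.92242431640625, 166.1697235107422), (14.00246524810791, 14.723986625671387), 121.62401580810547) [[ 0.42854886 -0.31064666  0.058     ]]
TCP [ 0.4601 -0.2985  0.1726] tooly yaw 79.98 tilt z [-9.e-04  6.e-04 -1.e+00]
tool shift [-0.0294  0.0001  0.0025]
turn about tool z -0.02  q6 -124.6
```

View pics/w9.png

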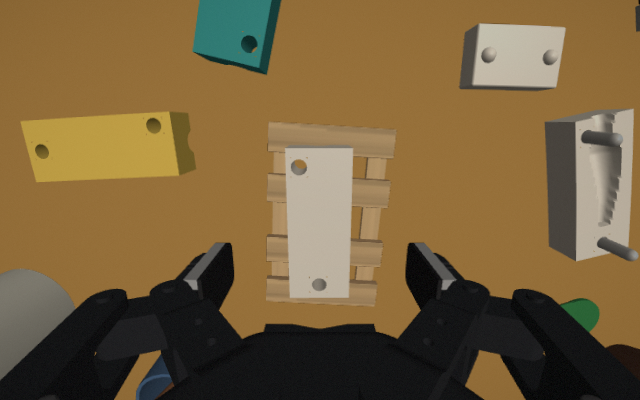

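w9 shows the white upper on the slats with holes at (299,166) and (319,284). Yellow (110,145), turquoise (235,35) and the small half (510,55) are left alone. The jaws are already square to the upper, so I'll descend and grip it.

```bash
python3 -m pendant '-0.0297 0.0007 0 0 0 0 1;0 0 0.04 0 0 0 1;0 0 0.04 0 0 0 1;0 0 0.03 0 0 0 1;0 0 0.02 0 0 0 1;0 0 0.01 0 0 0 1;0 0 0.008 0 0 0 1;0 0 0 0 0 0 1;0 0 0 0 0 0 1'
python3 -c "
from h import *
print(get_obs()['contact_force']);shift([.4895,-.303,.021],80)"
```

```text
t: 21.2
position: [0.4907, -0.3041, 0.0258]
ee_rot: [0.001, 0.087, 0.996, -0.001]
contact_force: [0.2, 0.8, 0.7]
gripper_width: 0.0855
[0.18894738 0.80107426 0.73496361]
TCP [ 0.4907 -0.3041  0.0258] tooly yaw 80.01 tilt z [ 0.0012 -0.0011 -1.    ]
tool shift [0.0014 0.0009 0.0048]
turn about tool z 0.01  q6 -122.9
```

```bash
python3 -m pendant '0 0.0008 0.004 0 0 0 1;0 0 0 0 0 0 1;0 0 0 0 0 0 -1;0 0 0 0 0 0 -1;0 0 0 0 0 0 -1;0 0 0 0 0 0 -1;0 0 0 0 0 0 -1;0 0 0 0 0 0 -1'
python3 -c "
from h import *
print(get_obs()['contact_force']);shift([.4895,-.303,.021],80)"
```

```text
t: 22.0
position: [0.4908, -0.3033, 0.0214]
ee_rot: [0.0, 0.087, 0.996, -0.0]
contact_force: [-0.5, -0.7, 5.5]
gripper_width: 0.0593
[-0.47686299 -0.73151156  5.49743175]
TCP [ 0.4908 -0.3033  0.0214] tooly yaw 80.01 tilt z [ 9.e-04 -1.e-03 -1.e+00]
tool shift [0.0013 0.0001 0.0004]
turn about tool z 0.01  q6 -122.8
```

```bash
python3 -m pendant '0 0 -0.01 0 0 0 -1;0 0 -0.02 0 0 0 -1;0 0 -0.03 0 0 0 -1;0 0 -0.03 0 0 0 -1;0 0 -0.03 0 0 0 -1;0 0 0 0 0 -7 -1;0 0 0 0 0 -7 -1;0 0 0 0 0 0 -1;0 0 0 0 0 0 -1'
python3 -c "
from h import *
print(get_obs()['contact_force'],get_obs()['gripper_width']);shift([.509,-.011,.14],94)"
```

```text
t: 22.9
position: [0.4899, -0.3023, 0.1402]
ee_rot: [-0.001, -0.033, 0.999, 0.001]
contact_force: [-0.4, 0.2, -4.7]
gripper_width: 0.0589
[-0.44415333  0.19484151 -4.7363939 ] 0.05893651600514164
TCP [ 0.4899 -0.3023  0.1402] tooly yaw 93.83 tilt z [-0.0013  0.0013 -1.    ]
tool shift [-0.0385  0.2894  0.0006]
turn about tool z -0.17  q6 -136.6
```

```bash
python3 -m pendant '-0.0055 0.0413 0 0 0 0 -1;-0.0055 0.0413 0 0 0 0 -1;-0.0055 0.0413 0 0 0 0 -1;-0.0055 0.0413 0 0 0 0 -1;-0.0055 0.0413 0 0 0 0 -1;-0.0055 0.0413 0 0 0 0 -1;-0.0055 0.0413 0 0 0 0 -1;0 0 0 0 0 0 -1;0 0 0 0 0 0 -1;0 0 0 0 0 0 -1'
python3 - <<'E'
from h import *; import pickle
c=optics.camera("wrist"); pickle.dump(c,open("v10.pkl","wb")); I=c["image"]
cv2.imwrite("pics/w10.png",I[...,::-1])
t=get_obs()["position"];zt=t[2]+.0374
q,px=cloud(c,zt-.01,zt+.01,t,.09); print(len(q),"top z",np.median(q[:,2]),t)
zt=np.median(q[:,2]); q,px=cloud(c,zt-.005,zt+.005,t,.09)
m=np.zeros((400,640),np.uint8); m[px[:,1],px[:,0]]=255; cv2.imwrite("pics/m10.png",m)
for k in cv2.findContours(255-m,cv2.RETR_LIST,1)[0]:
    if 60<cv2.contourArea(k)<1500 and len(k)>4:
        e=cv2.fitEllipse(k); print("hole",np.round(e[0],1),np.round(e[1],1),cast(c,[e[0]],zt)[0].round(4),(cast(c,[e[0]],zt)[0]-t).round(4))
shift([.509,-.011,.14],94)
E
```

```text
t: 23.9
position: [0.5085, -0.0124, 0.1406]
ee_rot: [-0.0, -0.034, 0.999, -0.0]
contact_force: [0.1, 0.8, -2.4]
gripper_width: 0.0594
35908 top z 0.1777454591758155 [ 0.50857002 -0.01275851  0.14065457]
hole [271.3 143. ] [35.3 38.5] [ 0.4505 -0.0329  0.1777] [-0.058  -0.0201  0.0371]
TCP [ 0.5086 -0.0128  0.1407] tooly yaw 93.9 tilt z [-3.e-04 -3.e-04 -1.e+00]
tool shift [-0.0005  0.0017  0.0007]
turn about tool z -0.1  q6 -107.9
```

View pics/w10.png

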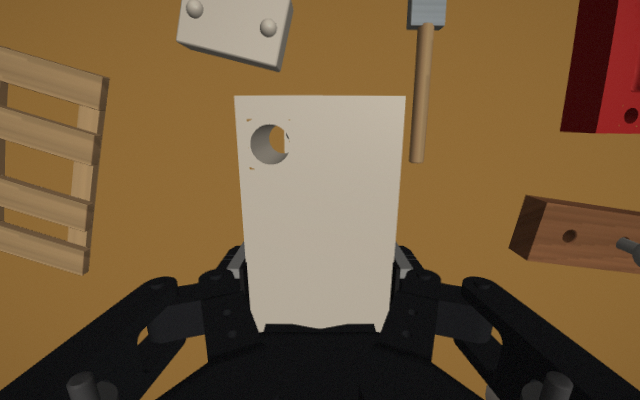

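```bash
python3 -m pendant '0 0.001 0.02 0 0 0 -1;0 0 0.02 0 0 0 -1;0 0 0.014 0 0 0 -1;0 0 0 0 0 0 -1;0 0 0 0 0 0 -1;0 0 0 0 0 0 -1'
python3 -c "
from h import *
print(get_obs()['contact_force'],get_obs()['ft_torque']);shift([.5086,-.0118,.07],94)"
python3 -m pendant '0 0 0.003 0 0 0 -1;0 0 0.003 0 0 0 -1;0 0 0.003 0 0 0 -1;0 0 0.002 0 0 0 -1;0 0 0 0 0 0 -1;0 0 0 0 0 0 -1'
python3 -c "
from h import *
print(get_obs()['contact_force'],get_obs()['ft_torque']);shift([.5086,-.0118,.07],94)"
```

```text
t: 24.55
position: [0.5093, -0.0116, 0.0877]
ee_rot: [0.001, -0.034, 0.999, -0.0]
contact_force: [0.7, -1.0, -3.4]
gripper_width: 0.0597
[ 0.70733594 -0.96254287 -3.37073471] [ 0.00092705 -0.02678791 -0.01306558]
TCP [ 0.5093 -0.0116  0.0877] tooly yaw 93.94 tilt z [ 1.6e-03 -4.0e-04 -1.0e+00]
tool shift [ 0.0008 -0.0002  0.0177]
turn about tool z -0.06  q6 -107.8
t: 25.15
position: [0.5084, -0.0107, 0.0757]
ee_rot: [-0.0, -0.035, 0.999, 0.0]
contact_force: [-0.2, 0.4, -4.0]
gripper_width: 0.0594
[-0.22502459  0.38508929 -3.98493551] [ 0.01196302 -0.00190306 -0.01493544]
TCP [ 0.5084 -0.0107  0.0757] tooly yaw 94.01 tilt z [-3.e-04  1.e-04 -1.e+00]
tool shift [-0.0001 -0.0011  0.0057]
turn about tool z 0.01  q6 -107.8
```

```bash
python3 -m pendant '0 0 0.002 0 0 0 -1;0 0 0.002 0 0 0 -1;0 0 0.002 0 0 0 -1;0 0 0.002 0 0 0 -1;0 0 0 0 0 0 -1;0 0 0 0 0 0 -1'
python3 -c "
from h import *
print(get_obs()['contact_force'],get_obs()['ft_torque']);shift([.5086,-.0108,.07],94)"
```

```text
t: 25.75
position: [0.5084, -0.0108, 0.0677]
ee_rot: [-0.0, -0.035, 0.999, 0.0]
contact_force: [0.9, 0.4, -3.9]
gripper_width: 0.0594
[ 0.9065188   0.38901601 -3.86230221] [-0.01653118  0.05222155  0.05280498]
TCP [ 0.5084 -0.0108  0.0677] tooly yaw 94.01 tilt z [-2.e-04  1.e-04 -1.e+00]
tool shift [-0.0002 -0.     -0.0023]
turn about tool z 0.01  q6 -107.8
```

Bottom is about 11 mm below the dowel tops with no contact load. Continuing down.

```bash
python3 -m pendant '0 0 0.003 0 0 0 -1;0 0 0.003 0 0 0 -1;0 0 0.003 0 0 0 -1;0 0 0.003 0 0 0 -1;0 0 0.003 0 0 0 -1;0 0 0.003 0 0 0 -1;0 0 0 0 0 0 -1;0 0 0 0 0 0 -1'
python3 -c "
from h import *
print(get_obs()['contact_force'],get_obs()['ft_torque']);shift([.5086,-.0108,.043],94)"
```

```text
t: 26.55
position: [0.5085, -0.0108, 0.0497]
ee_rot: [-0.0, -0.035, 0.999, 0.0]
contact_force: [-0.2, -0.3, -4.2]
gripper_width: 0.0591
[-0.17705538 -0.2635866  -4.23643589] [0.01589017 0.0788081  0.01284019]
TCP [ 0.5085 -0.0108  0.0497] tooly yaw 94.01 tilt z [-2.e-04  0.e+00 -1.e+00]
tool shift [-0.0001 -0.      0.0067]
turn about tool z 0.01  q6 -107.8
```

```bash
python3 -m pendant '0 0 0.0015 0 0 0 -1;0 0 0.0015 0 0 0 -1;0 0 0.001 0 0 0 -1;0 0 0.001 0 0 0 -1;0 0 0 0 0 0 -1;0 0 0 0 0 0 -1'
python3 -m pendant '0 0 0.0007 0 0 0 -1;0 0 0.0007 0 0 0 -1;0 0 0 0 0 0 -1;0 0 0 0 0 0 -1'
python3 -c "
from h import *
print(get_obs()['contact_force'],get_obs()['ft_torque']);shift([.5086,-.0108,.043],94)"
```

```text
t: 27.15
position: [0.5085, -0.0108, 0.0448]
ee_rot: [-0.0, -0.035, 0.999, -0.0]
contact_force: [0.3, 0.3, -4.2]
gripper_width: 0.059
t: 27.55
position: [0.5086, -0.0108, 0.0435]
ee_rot: [0.0, -0.035, 0.999, -0.0]
contact_force: [0.2, -0.4, -2.5]
gripper_width: 0.0594
[ 0.15681109 -0.41906426 -2.47680409] [-0.0232416  -0.01621325  0.03079444]
TCP [ 0.5086 -0.0108  0.0435] tooly yaw 94.01 tilt z [ 2.e-04 -0.e+00 -1.e+00]
tool shift [-0.     -0.      0.0005]
turn about tool z 0.01  q6 -107.8
```

```bash
python3 -m pendant '0 0 0.0005 0 0 0 -1;0 0 0.0005 0 0 0 -1;0 0 0 0 0 0 -1;0 0 0 0 0 0 -1'
python3 -m pendant '0 0 0.0005 0 0 0 -1;0 0 0 0 0 0 -1;0 0 0 0 0 0 -1'
```

```text
t: 27.95
position: [0.5086, -0.0108, 0.0434]
ee_rot: [0.0, -0.035, 0.999, -0.0]
contact_force: [-3.8, 0.2, 8.1]
gripper_width: 0.0591
t: 28.25
position: [0.5086, -0.0108, 0.0434]
ee_rot: [0.0, -0.035, 0.999, -0.0]
contact_force: [-4.7, -0.3, 11.7]
gripper_width: 0.059
```

```bash
python3 -m pendant '0 0 0.0006 0 0 0 -1;0 0 0 0 0 0 -1;0 0 0 0 0 0 -1;0 0 0 0 0 0 -1;0 0 0 0 0 0 -1'
python3 - <<'E'
from h import *
o=get_obs();print(o["contact_force"],o["ft_torque"])
c=optics.camera("wrist"); t=o["position"]
q,px=cloud(c,.07,.09,t,.085); q=q[(abs((q-t)[:,1])<.024)]
A=np.c_[q[:,:2]-t[:2],np.ones(len(q))];s=np.linalg.lstsq(A,q[:,2],rcond=None)[0];print("top face z,slopes deg",s[2],np.degrees(s[:2]),len(q),q.min(0)-t,q.max(0)-t)
s=optics.camera("side"); p=proj(s,[[.5086,-.0108,.04]])[0].astype(int);print(p)
I=s["image"][p[1]-45:p[1]+45,p[0]-65:p[0]+65]
cv2.imwrite("pics/s11.png",cv2.resize(I,None,fx=6,fy=6,interpolation=cv2.INTER_CUBIC)[...,::-1])
E
```

```text
t: 28.75
position: [0.5086, -0.0108, 0.0434]
ee_rot: [0.001, -0.035, 0.999, -0.0]
contact_force: [-7.6, 0.2, 17.8]
gripper_width: 0.0592
[-7.55838257  0.24521139 17.78675685] [ 0.08984379  1.03836382 -0.0808557 ]
top face z,slopes deg 0.08053540986812562 [0.26766339 0.94218992] 28241 [-0.07750097 -0.02399416  0.0266279 ] [0.02420434 0.02399911 0.03974695]
[331 225]
```

View pics/s11.png

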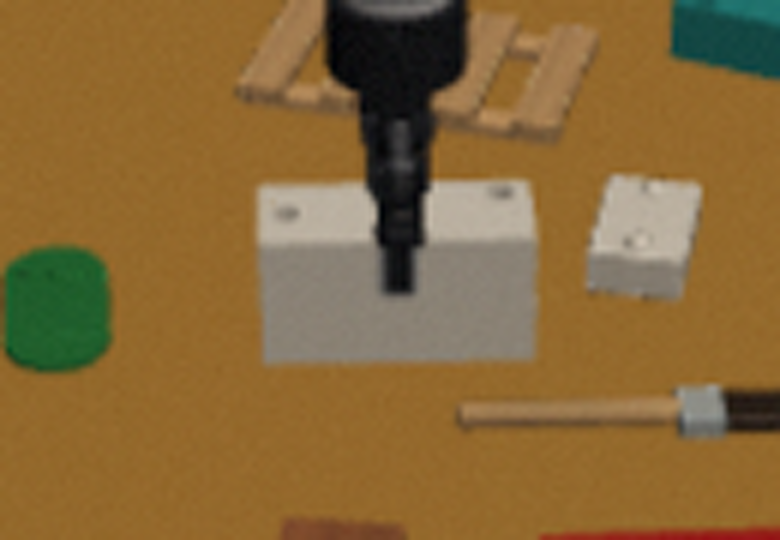

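Side view: halves flush with no visible gap, edges aligned at crop x 262–536. I'll cross-check the slope reading against the earlier views and ease the sideways load slightly.

```bash
python3 -m pendant '0.0006 0 0 0 0 0 -1;0 0 0 0 0 0 -1;0 0 0 0 0 0 -1;0 0 0 0 0 0 -1;0 0 0 0 0 0 -1'
python3 - <<'E'
from h import *; import pickle
def fit(c,t,zt):
    q,_=cloud(c,zt-.006,zt+.006,t,.075); u=q-[*t[:2],0]; q=q[(abs(u[:,1])<.022)&(u[:,0]<.0)]
    for _ in range(3):
        A=np.c_[q[:,:2]-t[:2],np.ones(len(q))];s=np.linalg.lstsq(A,q[:,2],rcond=None)[0];r=q[:,2]-A@s;q=q[abs(r)<.0025]
    return s[2].round(4),np.degrees(s[:2]).round(2),len(q)
o=get_obs();print(o["contact_force"],o["ft_torque"],o["position"])
print("slats",fit(pickle.load(open("v9.pkl","rb")),np.array([.4895,-.303]),.058))
print("held",fit(pickle.load(open("v10.pkl","rb")),np.array([.5086,-.0118]),.1777))
print("now",fit(optics.camera("wrist"),o["position"],.0805))
E
```

```text
t: 29.35
position: [0.5086, -0.0108, 0.0434]
ee_rot: [0.001, -0.035, 0.999, -0.0]
contact_force: [-4.0, 0.9, 16.0]
gripper_width: 0.0591
[-4.00756903  0.87365918 15.97356681] [ 0.20388983  0.89004068 -0.05909588] [ 0.50858651 -0.01079289  0.04338756]
slats (np.float64(0.0585), array([ 0.  , -0.02]), 3534)
held (np.float64(0.1777), array([-0.08,  0.01]), 20950)
now (np.float64(0.0805), array([-0.01,  0.03]), 20975)
```

The top face is level within 0.03° and 80 mm high once the 0.5 mm camera bias is taken off. The press is a steady 16 N, so I'm handing in.

```bash
python3 -c "
from bench import robot,get_obs
print(get_obs()['contact_force'],get_obs()['t']);robot.close_job()"
```

```text
[-5.1022032   1.22043494 15.03603227] 29.4
the job is handed in; nothing more can be done
```

The mould is closed and the gripper is still holding it shut on the bench; I handed the job in at 29.4 s. Both dowels went into the lower half first, and the upper half was then eased down over them, the same way round.

- **Dowels:** both sat at the right depth, with their tops measured at about 75 mm.
- **Closing:** there was no contact load on the way down over the dowels until the faces met.
- **Fit:** the top face is level within 0.03° and 80.5 mm high, against 80 mm nominal. The camera read the same 0.5 mm high on the slats. The side view shows no gap.
- **Press:** the last reading was 15 N downward with about 5 N of sideways load, after I eased the sideways load from 7.6 N.

Some readings disagreed:

- **Camera and arm:** the wrist camera and the arm's own position differed by 1–2.5 mm, so I used both when placing the parts.
- **Yaw of the lower half:** it read between 3.4° and 5.0°, and I used 4°.
- **Slope:** a first fit gave 0.9°, but it was not outlier-cleaned. The robust fit showed the face level.

I did not take a last overall picture to confirm that the plug and the other things were undisturbed. No move came near them apart from gripping the dowels beside the plug, and I noticed nothing moved in the later views.

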